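# Shift the stirrer's gate lever to the conical flask's place

### The job

Put the four-place stirrer into gear for the conical flask: with the fingertips, push its gear lever out of the park slot, through the gate and fully home into the corner slot on the flask's side, without running it into any other corner slot. Only push the lever, neither pinching it nor shoving it hard, and leave the four vessels and the tip box standing where they are.

Things in the scene. Friction and masses are not known exactly. Their poses are not given: they have to be found in the camera images.
- stirrer: Low white bench stirrer, fixed; place and yaw vary. Deck 290 (its x) by 310 mm (its y), top 30 mm above the bench; a dark pad at each corner, 98 mm along x and 108 mm along y from the middle, each with one vessel. In the middle a housing 124 x 156 mm, topped at 85 mm by a flat aluminium gate plate. Origin: middle of the underside, on the bench. x points to the far side, y to the left, z up.
- gate_centre (a point): Middle of the gate plate's top (85 mm up) and of its cross slot; axes as the stirrer's. Slots are 20 mm wide with solid edges. The cross slot runs along y, 40 mm of lever travel to either side. From each of its ends a slot runs 28 mm to the far (+x) and one to the near (-x) side: these four corner slots each serve the pad at the same corner of the deck.
- park_end (a point): Lever's axis when fully in park, at the plate's top: the near end of the fifth slot, which runs 28 mm from the middle of the cross slot to the near side (-x) only. Opposite it, beyond the cross slot, the plate is solid.
- lever_grip (a point): Middle of the lever's grip, on its axis, 36 mm above the plate (121 mm above the bench). The lever stands upright and slides without tilting: black cylinder grip 22 mm across, from 10 to 62 mm above the gate plate, on a 12 mm steel stem that runs in the slots with 4 mm play to either side. Starts in the park slot.
- lever_along (a joint): Lever's place along the stirrer's x, m: 0 in the middle of the cross slot, +0.028 fully home in a far slot, -0.028 fully home in a near slot or park. Starts in park, -0.028 to -0.018. Pushed out of park it meets solid plate at about +0.004. Solid stops at both ends; stays where it is left; about 1.5 N moves it.
- lever_cross (a joint): Lever's place along the stirrer's y, m: 0 in line with park, +0.040 (solid stop) in line with the left corner slots, -0.040 (solid stop) with the right ones. It moves sideways only while lever_along is within about 4 mm of 0, and enters a corner slot only within about 4 mm of a stop. Stays where it is left; about 1.5 N moves it.
- flask: Conical flask, white plastic, loose: base 72 mm across, sides narrowing from just above the base to a neck 26 mm wide with a 33 mm lip, 98 mm tall. Stands on one of the four pads, which one varies. Origin: middle of its underside.
- bottle: Slim round-shouldered white plastic bottle with a narrow neck and screw cap, 52 mm across, 100 mm tall, loose, on another pad. Origin: middle of its underside.
- jar: Squat white plastic jar with flat lid, 70 mm across, 55 mm tall, loose, on another pad. Origin: middle of its underside.
- beaker: Open white plastic beaker, 68 mm across the rim, 80 mm tall, loose, on another pad. Origin: middle of its underside.
- tipbox: Grey box of yellow pipette tips, 120 x 85 mm, 56 mm tall, loose on the bench to the left of the stirrer. Origin: middle of its underside.
There are look-alikes about, which are no part of the job. Leave any blue or pink look-alike of the flask alone.

How it is judged:
At the end, for the whole second after the job is handed in: The lever rests in the corner slot on the conical flask's corner, within 5 mm of its end (28 mm from the cross slot); the four vessels stand upright and they and the tip box are within 20 mm of where they began (((value of joint lever_along above 0.023 m and value of joint lever_cross above 0.033 m and x of flask in the frame of stirrer above 0 m and y of flask in the frame of stirrer above 0 m) or (value of joint lever_along above 0.023 m and value of joint lever_cross below -0.033 m and x of flask in the frame of stirrer above 0 m and y of flask in the frame of stirrer below 0 m) or (value of joint lever_along below -0.023 m and value of joint lever_cross above 0.033 m and x of flask in the frame of stirrer below 0 m and y of flask in the frame of stirrer above 0 m) or (value of joint lever_along below -0.023 m and value of joint lever_cross below -0.033 m and x of flask in the frame of stirrer below 0 m and y of flask in the frame of stirrer below 0 m)) and distance of each of flask, bottle, jar, beaker, tipbox from where it was at the start of the episode below 0.02 m and angle between each of flask, bottle, jar, beaker's own z axis and vertical below 0.2 rad and velocity of joint lever_along between -0.01 and 0.01 m/s and velocity of joint lever_cross between -0.01 and 0.01 m/s); the robot touches nothing.
It fails at once if the lever was run home into a corner slot other than the flask's ((value of joint lever_along above 0.023 m and value of joint lever_cross above 0.033 m and not (x of flask in the frame of stirrer above 0 m and y of flask in the frame of stirrer above 0 m)) or (value of joint lever_along above 0.023 m and value of joint lever_cross below -0.033 m and not (x of flask in the frame of stirrer above 0 m and y of flask in the frame of stirrer below 0 m)) or (value of joint lever_along below -0.023 m and value of joint lever_cross above 0.033 m and not (x of flask in the frame of stirrer below 0 m and y of flask in the frame of stirrer above 0 m)) or (value of joint lever_along below -0.023 m and value of joint lever_cross below -0.033 m and not (x of flask in the frame of stirrer below 0 m and y of flask in the frame of stirrer below 0 m))).
It fails at once if the lever was pinched or shoved hard (over 38 N from the fingers) (contact force between the fingers and lever_along above 38 N).
It fails at once if a vessel or the tip box was shifted by over 20 mm or lifted (distance of any of flask, bottle, jar, beaker, tipbox from where it was at the start of the episode above 0.02 m).
It fails at once if a vessel was tipped (angle between any of flask, bottle, jar, beaker's own z axis and vertical above 0.35 rad).
It also fails if it takes over 48 s, if anything falls off the work surface, if the arm or the gripper's body presses on something with over 40 N, if the wrist force passes 120 N, or if a joint passes its speed limit or range.

### The arm

A 6-joint arm with a two-finger parallel gripper is mounted at the origin on the work surface. World frame = base frame: x ahead of the robot, y to its left, z up, the work surface at z = 0. Lengths are in m, angles in rad, forces in N, time in s.
With the tool pointing down it reaches from about 0.25 to 0.8 m from the base axis. Payload 3.9 kg.
Tool frame: the origin (TCP) lies midway between the tips of the shut fingers; the grasp point (between the pads) lies 19 mm behind it; z points along the fingers, x is the direction in which the jaws open and shut, and the axes are right-handed (so a half turn about z gives the same grasp; the last joint's range is limited). The gripper opens to 85 mm and grips with 20 to 120 N. Pads are 22 mm wide; open, the fingers measure 114 mm over their backs; the gripper's body (76 mm by 85 mm) begins 54 mm behind the grasp point. The pads swing forward as they close: fully open they stand 13 mm farther back than shut.
Start: joints at [1.165, 0.26, -0.138, 1.173, 0, 1.571], TCP at [0.207, 0.482, 0.211] pointing down, gripper open.
Joint ranges: [-2.78, 2.78], [-0.83, 1.72], [-1.28, 1.37], [-1.9, 2.12], [-1.57, 1.48], [-3.14, 3.14]. Speed limits (rad/s): [2.57, 2.57, 3.14, 3.14, 3.14, 3.14].

### API

Orientations are given as a unit quaternion [x, y, z, w].
In Python, from bench import robot gives the robot as it stands.
- The arm moves only by the tool play_rows, never from a script. Its argument "targets" is a list of rows, each an object with "rot": the turn, a rotation vector about the tool's x, y, z in degrees, a list of three; "offset": the shift along the tool's x, y, z in cm, a list of three; "claw": the opening, from 0 (shut) to 1 (fully open). In form: [{"rot": [ax, ay, az], "offset": [x, y, z], "claw": claw}, ...]. A call has exactly 8 rows; each row shifts and turns the commanded pose from where the row before left it, along the tool's axes as they then stand; what a row does not reach is not made up. A row lasts 1/12 s, in which the tool goes at most 41.7 mm and 7.16 degrees, less where a joint would pass 70% of its speed; a pose out of reach is approached as far as the arm can. A call is refused whole if a number of a shift passes 4.17 or a number of a turn 7.16, either way. A call with a gripper value outside its range is refused whole. The fingers move at their own pace and stop on an object; "newtons" is the grip in N (left out, the last holds). Time passes only in rows, so rows that do not move let the fingers close, or fill a call up. It gives the time, the measured TCP pose, the force and the opening at its end, in the units of the state.
- robot.read_state(): the state, without advancing time (a new reading comes with each control period).
- robot.get_image(name): name is "side" or "top"; returns a dict with "frame" (384x512x3 uint8, red, green, blue), "depth" (384x512 float32, m along the optical axis (not along the pixel's ray), 0 where there is no reading), "mtx" (3x3 intrinsics, pixels), "R" (3x3) and "t" (3): a world point X has camera coordinates R X + t. Camera axes: x right, y down, z forward; pixel columns grow to the right and rows downward; lengths in m; the calibration is good to about 2 mm. A picture is of the moment at which its call begins.
- robot.hand_in(): hands the job in, once; it reports no verdict.
Trained networks look in a picture, given as the dict that the camera call returned (one of the last four; its "shot" number tells which), for a name from the list of things; names that differ only in an ending like _2 or _b are one class to them, and where a whole thing is asked for, a point or a joint stands for the part that bears it (a point fixed in the world has none). Each returns a list of dicts, best first, with "confidence" (0 to 1); they miss things now and then, are a little off and sometimes report something else, mostly with a low value. They report only what shows in the picture. A call takes as long as a camera call. They do not tell look-alikes from the thing itself.
- robot.recognise(picture, name): "extent" ([centre column, centre row, width, height] in pixels, round what is visible of it).
- robot.silhouettes(picture, name): "mask" (384x512 bool, what is visible of it) and "extent" ([centre column, centre row, width, height] in pixels, round what is visible of it).
- robot.pinpoint(picture, name): "xy" ([column, row] in pixels: a listed point, or the origin of a listed thing).
The state is a dict: "t": time; "joint_pos": joint angles; "dq": joint speeds; "tau": joint torques, N m; "eef_pos": TCP position; "tool_rot": TCP orientation; "contact_force": force on the tool from outside, world axes, zero at the start; "torque": the same for the moment, N m; "finger_gap": finger opening in m.
Only numpy, scipy, OpenCV 4.12 (cv2) and the standard library are available. Lean on these libraries where they do the work, as an engineer would, in place of code of your own. Each camera call takes 0.05 s, during which the arm holds its last target.

## Working session

There is one attempt and no reset: what is moved stays moved. The work goes in short steps, Python scripts to look and compute and a tool call to move; the robot and the scene stay as the last step left them, time stands still between calls to the robot, and variables do not carry over. Pictures are saved under pics/ and viewed, and the job is handed in when it is done.

Besides the shell and the picture viewer there is one more tool, called after "Emit:" as name(argument=value, ...) on one line, values as JSON. play_rows: Moves the arm, as the interface text tells. Its arguments: {"type":"object","properties":{"targets":{"type":"array","items":{"type":"object","properties":{"rot":{"type":"array","items":{"type":"number"}},"offset":{"type":"array","items":{"type":"number"}},"claw":{"type":"number"}}}},"newtons":{"type":"number"}},"required":["targets"]}

```bash
mkdir -p pics; ls
python3 - <<'E'
from bench import robot
import cv2
for n in ("side","top"):
    p=robot.get_image(n)
    cv2.imwrite(f"pics/{n}0.png",p["frame"][:,:,::-1])
    print(n,p["mtx"].round(1).tolist(),p["R"].round(3).tolist(),p["t"].round(3).tolist())
    for k in ["stirrer","gate_centre","park_end","lever_grip","flask","bottle","jar","beaker","tipbox"]:
        print(k,[(d["xy"],round(d["confidence"],2)) for d in robot.pinpoint(p,k)][:4],[(d["extent"],round(d["confidence"],2)) for d in robot.recognise(p,k)][:4])
print(robot.read_state())
E
```

```text
pics
side [[373.0, 0.0, 253.6], [0.0, 373.0, 191.3], [0.0, 0.0, 1.0]] [[0.985, -0.172, -0.012], [-0.14, -0.755, -0.641], [0.102, 0.633, -0.768]] [-0.498, 0.205, 0.712]
stirrer [([275.4, 216.4], 0.91), ([270.5, 193.3], 0.39)] [([269.1, 220.1, 152.2, 130.1], 0.72), ([259.9, 181.5, 10.2, 29.2], 0.3)]
gate_centre [([270.7, 191.9], 0.95)] [([266.4, 223.8, 147.1, 126.9], 0.84)]
park_end [([259.9, 190.8], 0.59)] [([267.5, 221.2, 149.0, 126.3], 0.93)]
lever_grip [([261.4, 173.5], 0.75), ([315.7, 253.6], 0.6)] [([260.9, 181.9, 8.3, 24.4], 0.57), ([260.6, 180.2, 10.5, 27.3], 0.55)]
flask [([222.4, 244.5], 0.87), ([219.9, 357.4], 0.84), ([147.5, 190.4], 0.67)] [([144.8, 182.1, 32.6, 44.5], 0.88), ([223.0, 234.5, 34.8, 45.4], 0.8)]
bottle [([314.6, 254.9], 0.82)] [([317.9, 244.2, 33.1, 45.3], 0.96), ([319.2, 169.2, 33.9, 38.1], 0.71), ([266.2, 220.8, 148.6, 129.9], 0.44)]
jar [] [([320.5, 168.3, 32.3, 34.8], 0.56)]
beaker [([237.7, 166.5], 0.78)] [([235.8, 154.2, 28.9, 47.7], 0.93)]
tipbox [([259.9, 141.4], 0.69)] [([263.0, 136.8, 55.8, 40.3], 0.59)]
top [[349.3, 0.0, 256.8], [0.0, 349.3, 195.5]
[... 894 characters left out ...]
0.89)]
{'t': 1.9, 'joint_pos': array([ 1.16500350e+00,  2.60000494e-01, -1.38076523e-01,  1.17273140e+00,
       -1.82185922e-05,  1.57082099e+00]), 'dq': array([ 2.69015546e-04, -6.96293693e-04, -8.08071211e-04, -9.31691411e-04,
       -2.67219410e-03, -1.94661870e-05]), 'tau': array([-2.44965988e-03, -4.05605900e+01,  2.54228836e+01,  1.17844091e-03,
       -2.39829960e-04,  9.96778425e-06]), 'eef_pos': array([0.20724377, 0.48235217, 0.21061296]), 'tool_rot': array([ 8.35095797e-01,  5.50104545e-01, -3.88777714e-08,  1.09338738e-05]), 'contact_force': array([-0.17986166,  1.07468496, -0.25600869]), 'torque': array([-0.03839683, -0.04266578,  0.01253213]), 'finger_gap': 0.08545941967793261}
```

View pictures.

Run:
```python
import cv2
a=cv2.imread("pics/side0.png")[100:300,110:370];cv2.imwrite("pics/side0c.png",cv2.resize(a,(780,600),interpolation=cv2.INTER_CUBIC))
a=cv2.imread("pics/top0.png")[90:320,130:410];cv2.imwrite("pics/top0c.png",cv2.resize(a,(730,600),interpolation=cv2.INTER_CUBIC))
```

```text
(no output)
```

View pics/side0c.png

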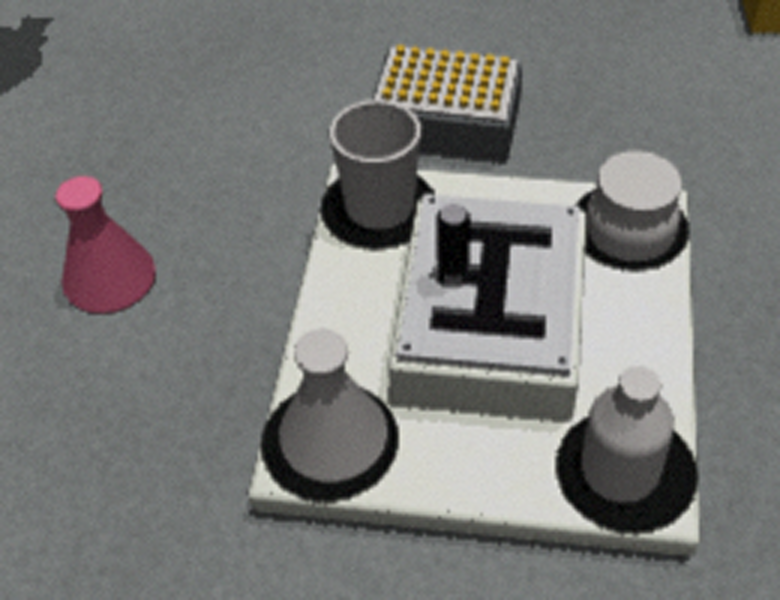

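View pics/top0c.png

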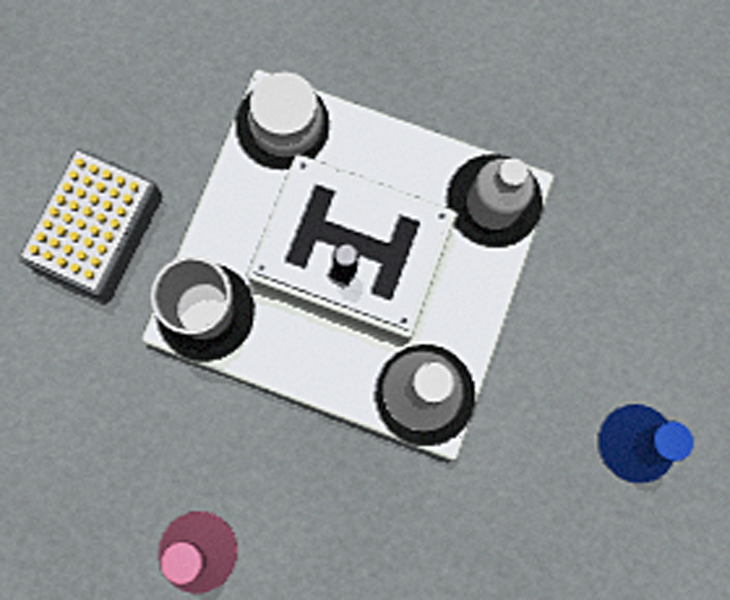

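View pics/side0.png

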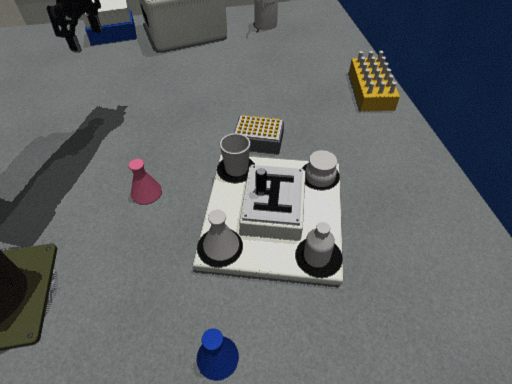

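The flask candidates in the top view are white at (292,240), blue at about (379,260) and pink at about (206,302). The real one is the white flask on the stirrer's near-right pad. In the side view it is at (222,240). So the target slot is near-right (along −0.028, cross −0.040). Next I'll measure the stirrer pose from depth in both views.

```bash
cat > h.py <<'E'
import numpy as np, cv2
from bench import robot
def world(p):
    d=p["depth"]; v,u=np.mgrid[0:384,0:512]; K=p["mtx"]
    c=np.stack([(u-K[0,2])/K[0,0]*d,(v-K[1,2])/K[1,1]*d,d],-1)
    return (c-p["t"])@p["R"], d>0
def proj(p,X):
    c=np.asarray(X)@p["R"].T+p["t"]; return (c[...,:2]/c[...,2:])*np.array([p["mtx"][0,0],p["mtx"][1,1]])+p["mtx"][:2,2]
def tri(pa,ua,pb,ub):
    A=[];b=[]
    P=[p["mtx"]@np.c_[p["R"],p["t"]] for p in(pa,pb)]
    X=cv2.triangulatePoints(P[0],P[1],np.float64(ua).reshape(2,1),np.float64(ub).reshape(2,1))[:,0]
    return X[:3]/X[3]
E
python3 - <<'E'
from h import *
ps={n:robot.get_image(n) for n in("side","top")}
import pickle; pickle.dump(ps,open("p0.pkl","wb"))
for n,p in ps.items():
    print(n,"cam",(-p["R"].T@p["t"]).round(3))
    W,ok=world(p)
    br=p["frame"].mean(-1)
    for nm,zl,zh,cr in(("deck",.022,.038,None),("plate",.078,.092,None)):
        m=ok&(W[...,2]>zl)&(W[...,2]<zh)&(np.hypot(W[...,0]-.5,W[...,1])<.35)
        k,l,s,_=cv2.connectedComponentsWithStats(m.astype(np.uint8))
        i=1+np.argmax(s[1:,4]); q=W[l==i]
        (c,sz,a)=cv2.minAreaRect(q[:,:2].astype(np.float32)*1000)
        print(nm,len(q),"z",np.median(q[:,2]).round(4),"c",np.round(c,1),np.round(sz,1),round(a,2))
a={k:tri(ps["side"],s,ps["top"],t).round(4) for k,s,t in[("gate",(270.7,191.9),(265.7,181.3)),("park",(259.9,190.8),(259.2,192.1)),("lever",(261.4,173.5),(262.9,190.9)),("stirrer",(275.4,216.4),(263.6,187.6)),("flask",(222.4,244.5),(290.3,239.))]}
print(a)
E
```

```text
side cam [ 0.447 -0.382  0.672]
deck 8387 z 0.0296 c [565.1  92.8] [310.3 290.6] 73.26
plate 2306 z 0.0843 c [566.8  92.5] [149.6 115.8] 73.23
top cam [0.374 0.098 0.864]
deck 8229 z 0.0303 c [565.3  95.3] [310.5 291.3] 73.14
plate 2604 z 0.0848 c [564.   95.3] [152.2 119.9] 73.36
{'gate': array([0.5619, 0.0926, 0.0884]), 'park': array([0.54  , 0.1059, 0.0798]), 'lever': array([0.5364, 0.098 , 0.1395]), 'stirrer': array([ 0.5724,  0.0965, -0.0061]), 'flask': array([0.4454, 0.025 , 0.0251])}
```

```bash
cat >> h.py <<'E'
C=np.array([.5652,.094]);th=np.deg2rad(-16.75);EX=np.array([np.cos(th),np.sin(th)]);EY=np.array([-np.sin(th),np.cos(th)])
def fr(X): d=np.asarray(X)[...,:2]-C; return np.stack([d@EX,d@EY],-1)
def lever(p,zl=.1,zh=.16,box=(.05,.06)):
    W,ok=world(p); f=fr(W)
    m=ok&(W[...,2]>zl)&(W[...,2]<zh)&(abs(f[...,0])<box[0])&(abs(f[...,1])<box[1])
    return W[m],f[m],m
def tcp():
    s=robot.read_state(); from scipy.spatial.transform import Rotation as Ro
    R=Ro.from_quat(s["tool_rot"]).as_matrix()
    print("t",round(s["t"],2),"tcp mm fr",(fr(s["eef_pos"])*1e3).round(1),"z",round(s["eef_pos"][2]*1e3,1),"tooly yaw",np.rad2deg(np.arctan2(R[1,1],R[0,1])).round(2),"zax",R[:,2].round(3),"F",s["contact_force"].round(2),"gap",round(s["finger_gap"],4),"q",s["joint_pos"].round(2))
E
python3 - <<'E'
from h import *
import pickle
ps=pickle.load(open("p0.pkl","rb"))
for n,p in ps.items():
    W,f,m=lever(p)
    print(n,len(W),"z",W[:,2].min().round(3),W[:,2].max().round(3),"f lo",(np.percentile(f,2,0)*1e3).round(1),"hi",(np.percentile(f,98,0)*1e3).round(1))
    t=f[W[:,2]>.143]; print("top",len(t),(t.mean(0)*1e3).round(1) if len(t) else None)
    # edge fit of all points to circle center with r=11: nearest surface
    for a in range(-34,-12,3):
        print(a, proj(p,np.r_[C+EX*a/1e3,.147]).round(1),end=" ")
    print()
tcp()
E
```

```text
side 241 z 0.1 0.149 f lo [-37.7 -14.5] hi [-16.2   2.1]
top 74 [-27.   -5.1]
-34 [257.1 169.5] -31 [258.7 169.7] -28 [260.2 169.8] -25 [261.8 169.9] -22 [263.3 170. ] -19 [264.9 170.2] -16 [266.4 170.3] -13 [268.  170.4] 
top 120 z 0.1 0.152 f lo [-38.8 -12.2] hi [-19.1   7.5]
top 80 [-28.5  -1.9]
-34 [260.1 189.7] -31 [260.6 188.4] -28 [261.1 187.1] -25 [261.6 185.8] -22 [262.1 184.5] -19 [262.6 183.2] -16 [263.1 181.9] -13 [263.6 180.6] 
t 2.0 tcp mm fr [-454.7  268.7] z 210.6 tooly yaw -23.25 zax [ 0.  0. -1.] F [ 0.32 -0.07  0.05] gap 0.0855 q [ 1.16  0.26 -0.14  1.17  0.    1.57]
```

Emit:
play_rows(targets=[{"rot":[0,0,-6.5],"offset":[0,0,0],"claw":0},{"rot":[0,0,0],"offset":[-1.9,2.8,0],"claw":0},{"rot":[0,0,0],"offset":[-1.9,2.8,0],"claw":0},{"rot":[0,0,0],"offset":[-1.9,2.8,0],"claw":0},{"rot":[0,0,0],"offset":[-1.9,2.8,0],"claw":0},{"rot":[0,0,0],"offset":[-1.9,2.8,0],"claw":0},{"rot":[0,0,0],"offset":[-1.9,2.8,0],"claw":0},{"rot":[0,0,0],"offset":[-1.9,2.8,0],"claw":0}])

```text
t: 2.67
eef_pos: [0.3574, 0.2972, 0.2108]
tool_rot: [0.802, 0.597, 0.0, -0.0]
contact_force: [0.5, 1.2, -0.5]
finger_gap: 0.0001
```

```bash
python3 -c "
from h import *
tcp()"
```

```text
t 2.67 tcp mm fr [-257.6  134.7] z 210.8 tooly yaw -16.73 zax [ 0.  0. -1.] F [ 0.55  1.22 -0.45] gap 0.0001 q [ 0.69  0.16 -0.27  1.14 -0.    0.99]
```

Emit:
play_rows(targets=[{"rot":[0,0,0],"offset":[-1.9,2.8,0],"claw":0},{"rot":[0,0,0],"offset":[-1.9,2.8,0],"claw":0},{"rot":[0,0,0],"offset":[-1.9,2.8,0],"claw":0},{"rot":[0,0,0],"offset":[-1.9,2.8,0],"claw":0},{"rot":[0,0,0],"offset":[-1.9,2.8,0],"claw":0},{"rot":[0,0,0],"offset":[-1.9,2.8,0],"claw":0},{"rot":[0,0,0],"offset":[-1.9,2.3,0],"claw":0},{"rot":[0,0,0],"offset":[0,0,0],"claw":0}])

```text
t: 3.33
eef_pos: [0.5043, 0.1122, 0.2105]
tool_rot: [0.804, 0.594, 0.0, 0.001]
contact_force: [-0.3, -0.0, 0.5]
finger_gap: 0.0001
```

```bash
python3 -c "
from h import *
tcp()"
```

```text
t 3.33 tcp mm fr [-63.6  -0.1] z 210.5 tooly yaw -17.07 zax [ 0.002 -0.002 -1.   ] F [-0.34 -0.02  0.47] gap 0.0001 q [ 0.22  0.24 -0.16  1.16 -0.    0.52]
```

Emit:
play_rows(targets=[{"rot":[0,0,0],"offset":[0,0,2],"claw":0},{"rot":[0,0,0],"offset":[0,0,2],"claw":0},{"rot":[0,0,0],"offset":[0,0,2],"claw":0},{"rot":[0,0,0],"offset":[0,0,2],"claw":0},{"rot":[0,0,0],"offset":[0,0,1.5],"claw":0},{"rot":[0,0,0],"offset":[0,0,0.5],"claw":0},{"rot":[0,0,0],"offset":[0,0,0],"claw":0},{"rot":[0,0,0],"offset":[0,0,0],"claw":0}])

```text
t: 4.0
eef_pos: [0.5013, 0.1164, 0.1111]
tool_rot: [0.802, 0.597, 0.0, 0.0]
contact_force: [0.4, -0.2, 0.6]
finger_gap: -0.0003
```

Run:
```python
from h import *
tcp()
o=[]
for n,c in (("side",(200,130,320,250)),("top",(200,130,320,250))):
    p=robot.get_image(n); a=p["frame"][c[1]:c[3],c[0]:c[2],::-1]; o.append(cv2.resize(a,(400,400),interpolation=cv2.INTER_CUBIC))
cv2.imwrite("pics/a1.png",np.hstack(o))
```

```text
t 4.0 tcp mm fr [-67.7   3. ] z 111.1 tooly yaw -16.73 zax [ 0.  0. -1.] F [ 0.37 -0.23  0.6 ] gap -0.0003 q [ 0.23  0.31 -0.35  0.92  0.    0.52]
```

View pics/a1.png

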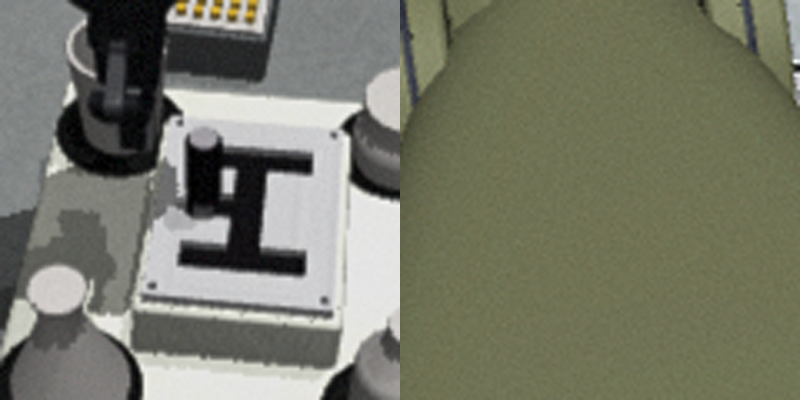

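Emit:
play_rows(targets=[{"rot":[0,0,0],"offset":[-0.3,0.7,0],"claw":0},{"rot":[0,0,0],"offset":[0,0.7,0],"claw":0},{"rot":[0,0,0],"offset":[0,0.5,0],"claw":0},{"rot":[0,0,0],"offset":[0,0.5,0],"claw":0},{"rot":[0,0,0],"offset":[0,0.5,0],"claw":0},{"rot":[0,0,0],"offset":[0,0.5,0],"claw":0},{"rot":[0,0,0],"offset":[0,0.4,0],"claw":0},{"rot":[0,0,0],"offset":[0,0,0],"claw":0}])

```text
t: 4.77
eef_pos: [0.5377, 0.1019, 0.1105]
tool_rot: [0.803, 0.596, 0.0, 0.0]
contact_force: [1.1, -0.5, 0.5]
finger_gap: 0.0002
```

```bash
cat > look.py <<'E'
import sys
from h import *
tcp()
p=robot.get_image("side"); a=p["frame"][130:250,200:320,::-1]
cv2.imwrite(f"pics/{sys.argv[1]}.png",cv2.resize(a,(600,600),interpolation=cv2.INTER_CUBIC))
W,f,m=lever(p,zl=.143,zh=.151)
print("top pts",len(f),(np.percentile(f,[5,50,95],0)*1e3).round(1).tolist())
E
python3 look.py a2
```

```text
t 4.77 tcp mm fr [-28.6  -0.3] z 110.5 tooly yaw -16.78 zax [ 0.001 -0.    -1.   ] F [ 1.11 -0.49  0.48] gap 0.0002 q [ 0.19  0.36 -0.27  0.94 -0.    0.48]
top pts 110 [[-36.1, -14.0], [-10.3, -7.1], [0.8, 3.2]]
```

View pics/a2.png

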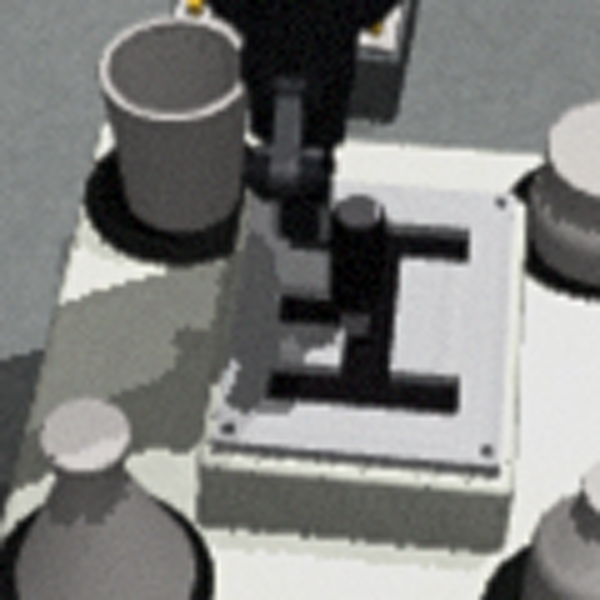

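Emit:
play_rows(targets=[{"rot":[0,0,0],"offset":[0,0.2,0],"claw":0},{"rot":[0,0,0],"offset":[0,0.2,0],"claw":0},{"rot":[0,0,0],"offset":[0,0.2,0],"claw":0},{"rot":[0,0,0],"offset":[0,0,0],"claw":0},{"rot":[0,0,0],"offset":[0,0,0],"claw":0},{"rot":[0,0,0],"offset":[0,0,0],"claw":0},{"rot":[0,0,0],"offset":[0,0,0],"claw":0},{"rot":[0,0,0],"offset":[0,0,0],"claw":0}])

```text
t: 5.48
eef_pos: [0.5424, 0.1005, 0.1106]
tool_rot: [0.803, 0.597, 0.0, 0.0]
contact_force: [-1.0, 0.9, -0.4]
finger_gap: 0.0001
```

```bash
python3 look.py a3
```

```text
t 5.48 tcp mm fr [-23.7  -0.3] z 110.6 tooly yaw -16.75 zax [ 0. -0. -1.] F [-1.    0.88 -0.43] gap 0.0001 q [ 0.18  0.37 -0.26  0.95 -0.    0.48]
top pts 102 [[-31.3, -13.6], [-5.3, -6.8], [6.4, 3.0]]
```

View pics/a3.png

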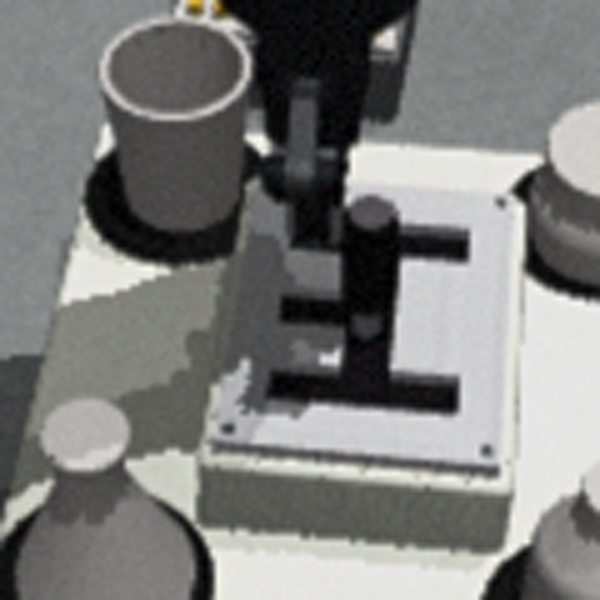

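Emit:
play_rows(targets=[{"rot":[0,0,0],"offset":[0,-1.0,0],"claw":0},{"rot":[0,0,0],"offset":[0,-1.0,-0.5],"claw":0},{"rot":[0,0,0],"offset":[1.5,0,-0.5],"claw":0},{"rot":[0,0,0],"offset":[2,0,0],"claw":0},{"rot":[0,0,0],"offset":[1.8,0,0],"claw":0},{"rot":[0,0,0],"offset":[0,2,0],"claw":0},{"rot":[0,0,0],"offset":[0,2.2,0],"claw":0},{"rot":[0,0,0],"offset":[0,0,0],"claw":0}])

```text
t: 6.2
eef_pos: [0.582, 0.1452, 0.1214]
tool_rot: [0.803, 0.596, 0.002, 0.001]
contact_force: [0.5, 0.6, -0.1]
finger_gap: -0.0003
```

```bash
python3 look.py a4
```

```text
t 6.2 tcp mm fr [ 1.4 53.8] z 121.4 tooly yaw -16.77 zax [ 0.005  0.    -1.   ] F [ 0.47  0.55 -0.14] gap -0.0003 q [ 0.25  0.43 -0.12  1.02 -0.    0.54]
top pts 91 [[-9.1, -12.9], [-0.4, -3.6], [8.7, 47.6]]
```

View pics/a4.png

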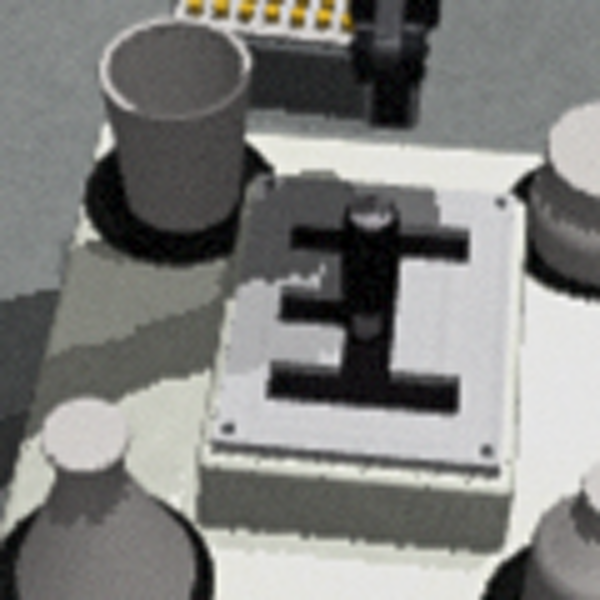

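Emit:
play_rows(targets=[{"rot":[0,0,0],"offset":[-1.2,0,0],"claw":0},{"rot":[0,0,0],"offset":[-1.0,0,0],"claw":0},{"rot":[0,0,0],"offset":[-0.7,0,0],"claw":0},{"rot":[0,0,0],"offset":[-0.6,0,0],"claw":0},{"rot":[0,0,0],"offset":[-0.6,0,0],"claw":0},{"rot":[0,0,0],"offset":[-0.6,0,0],"claw":0},{"rot":[0,0,0],"offset":[-0.4,0,0],"claw":0},{"rot":[0,0,0],"offset":[0,0,0],"claw":0}])

```text
t: 6.92
eef_pos: [0.5636, 0.0952, 0.1207]
tool_rot: [0.803, 0.596, -0.0, 0.0]
contact_force: [-0.3, 0.5, 0.2]
finger_gap: 0.0002
```

```bash
python3 look.py a5
```

```text
t 6.92 tcp mm fr [-1.9  0.7] z 120.7 tooly yaw -16.8 zax [-0. -0. -1.] F [-0.32  0.54  0.17] gap 0.0002 q [ 0.17  0.39 -0.19  0.99 -0.    0.46]
top pts 94 [[-11.1, -26.2], [-1.6, -18.4], [7.5, -6.0]]
```

View pics/a5.png

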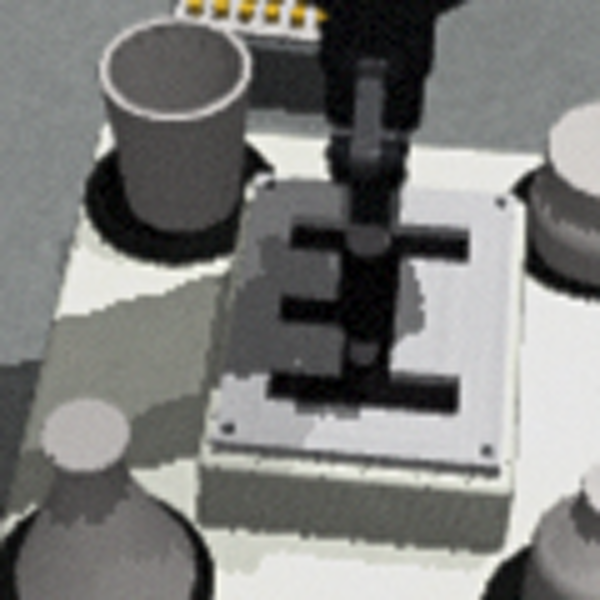

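Run:
```python
from h import *
import pickle
p=pickle.load(open("p0.pkl","rb"))["side"]
for y in (0,-18,-20,-22,-24,-26,-40): print(y,[proj(p,np.r_[C+EX*x/1e3+EY*y/1e3,.147]).round(1).tolist() for x in(-2,0)])
```

```text
0 [[273.7, 170.9], [274.7, 170.9]]
-18 [[272.9, 177.8], [273.9, 177.9]]
-20 [[272.8, 178.6], [273.9, 178.7]]
-22 [[272.7, 179.4], [273.8, 179.4]]
-24 [[272.6, 180.2], [273.7, 180.2]]
-26 [[272.5, 180.9], [273.6, 181.0]]
-40 [[271.9, 186.6], [272.9, 186.7]]
```

Emit:
play_rows(targets=[{"rot":[0,0,0],"offset":[-0.5,0,0],"claw":0},{"rot":[0,0,0],"offset":[-0.5,0,0],"claw":0},{"rot":[0,0,0],"offset":[-0.4,0,0],"claw":0},{"rot":[0,0,0],"offset":[-0.2,0,0],"claw":0},{"rot":[0,0,0],"offset":[-0.1,0,0],"claw":0},{"rot":[0,0,0],"offset":[0,0,0],"claw":0},{"rot":[0,0,0],"offset":[0,0,0],"claw":0},{"rot":[0,0,0],"offset":[0,0,0],"claw":0}])

```text
t: 7.63
eef_pos: [0.5592, 0.0796, 0.1206]
tool_rot: [0.803, 0.597, -0.0, 0.0]
contact_force: [0.3, 1.4, 0.7]
finger_gap: -0.0004
```

```bash
python3 look.py a6
```

```text
t 7.63 tcp mm fr [ -1.6 -15.5] z 120.6 tooly yaw -16.75 zax [-0.    -0.001 -1.   ] F [0.29 1.38 0.68] gap -0.0004 q [ 0.14  0.38 -0.21  0.99 -0.    0.43]
top pts 92 [[-10.6, -42.4], [-1.6, -33.8], [7.7, -21.7]]
```

View pics/a6.png

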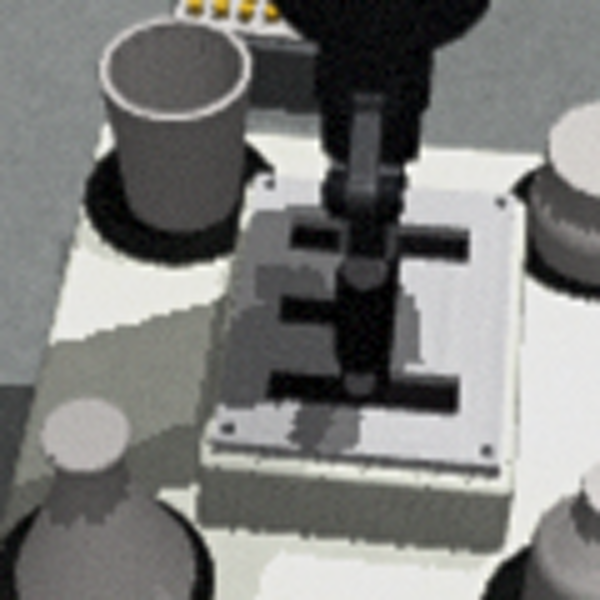

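Emit:
play_rows(targets=[{"rot":[0,0,0],"offset":[-0.2,0,0],"claw":0},{"rot":[0,0,0],"offset":[-0.2,0,0],"claw":0},{"rot":[0,0,0],"offset":[-0.1,0,0],"claw":0},{"rot":[0,0,0],"offset":[0,0,0],"claw":0},{"rot":[0,0,0],"offset":[0,0,0],"claw":0},{"rot":[0,0,0],"offset":[0,0,0],"claw":0},{"rot":[0,0,0],"offset":[0,0,0],"claw":0},{"rot":[0,0,0],"offset":[0,0,0],"claw":0}])

```text
t: 8.35
eef_pos: [0.5577, 0.075, 0.1206]
tool_rot: [0.803, 0.597, -0.0, 0.0]
contact_force: [0.0, -0.0, 0.3]
finger_gap: 0.0
```

```bash
python3 look.py a7
```

```text
t 8.35 tcp mm fr [ -1.7 -20.4] z 120.6 tooly yaw -16.75 zax [-0. -0. -1.] F [ 0.   -0.01  0.34] gap 0.0 q [ 0.13  0.38 -0.21  0.98 -0.    0.43]
top pts 91 [[-10.6, -47.6], [-1.4, -38.7], [7.6, -26.2]]
```

View pics/a7.png

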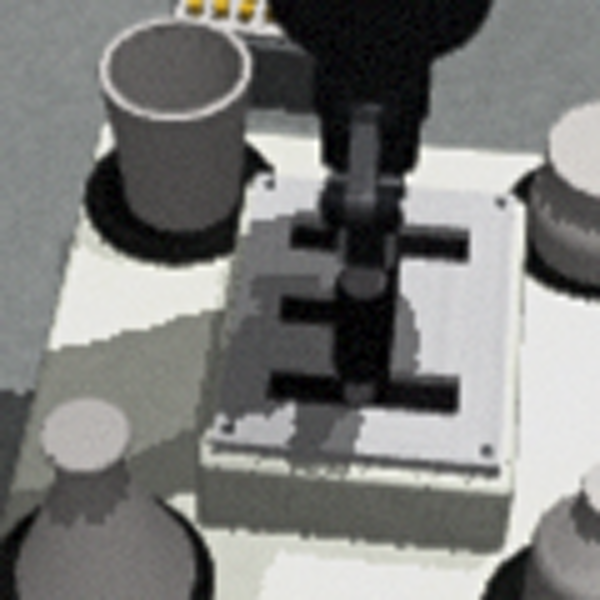

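Emit:
play_rows(targets=[{"rot":[0,0,0],"offset":[-0.1,0,0],"claw":0},{"rot":[0,0,0],"offset":[-0.1,0,0],"claw":0},{"rot":[0,0,0],"offset":[0,0,0],"claw":0},{"rot":[0,0,0],"offset":[0,0,0],"claw":0},{"rot":[0,0,0],"offset":[0,0,0],"claw":0},{"rot":[0,0,0],"offset":[0,0,0],"claw":0},{"rot":[0,0,0],"offset":[0,0,0],"claw":0},{"rot":[0,0,0],"offset":[0,0,0],"claw":0}])

```text
t: 9.07
eef_pos: [0.5571, 0.0731, 0.1206]
tool_rot: [0.803, 0.597, -0.0, -0.0]
contact_force: [0.9, 1.5, -1.1]
finger_gap: -0.0
```

```bash
python3 look.py a8
```

```text
t 9.07 tcp mm fr [ -1.7 -22.3] z 120.6 tooly yaw -16.75 zax [-0. -0. -1.] F [ 0.93  1.54 -1.1 ] gap -0.0 q [ 0.13  0.37 -0.21  0.98 -0.    0.42]
top pts 92 [[-10.7, -49.0], [-1.1, -41.0], [7.4, -29.0]]
```

Emit:
play_rows(targets=[{"rot":[0,0,0],"offset":[1.0,0,0],"claw":0},{"rot":[0,0,0],"offset":[1.0,0,0],"claw":0},{"rot":[0,0,0],"offset":[0,2,0],"claw":0},{"rot":[0,0,0],"offset":[0,1.8,0],"claw":0},{"rot":[0,0,0],"offset":[-2,0,0],"claw":0},{"rot":[0,0,0],"offset":[-1.8,0,0],"claw":0},{"rot":[0,0,0],"offset":[0,0,0],"claw":0},{"rot":[0,0,0],"offset":[0,0,0],"claw":0}])

```text
t: 9.78
eef_pos: [0.5884, 0.0452, 0.1205]
tool_rot: [0.803, 0.596, -0.0, -0.0]
contact_force: [0.6, 0.7, 0.1]
finger_gap: -0.0001
```

```bash
python3 look.py a9
```

```text
t 9.78 tcp mm fr [ 36.3 -40.1] z 120.5 tooly yaw -16.8 zax [-0.  0. -1.] F [0.63 0.72 0.06] gap -0.0001 q [ 0.08  0.42 -0.14  1.01  0.    0.37]
top pts 99 [[-9.2, -50.4], [0.2, -44.0], [41.4, -33.2]]
```

View pics/a9.png

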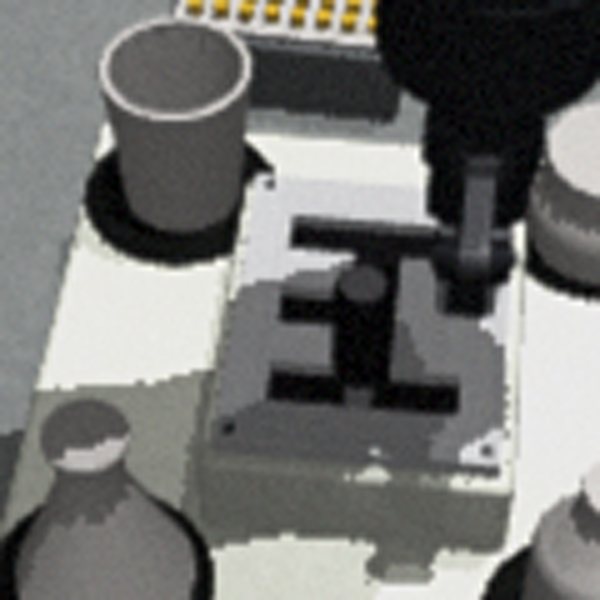

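Emit:
play_rows(targets=[{"rot":[0,0,0],"offset":[0,-1.0,0],"claw":0},{"rot":[0,0,0],"offset":[0,-0.5,0],"claw":0},{"rot":[0,0,0],"offset":[0,-0.4,0],"claw":0},{"rot":[0,0,0],"offset":[0,-0.4,0],"claw":0},{"rot":[0,0,0],"offset":[0,-0.4,0],"claw":0},{"rot":[0,0,0],"offset":[0,0,0],"claw":0},{"rot":[0,0,0],"offset":[0,0,0],"claw":0},{"rot":[0,0,0],"offset":[0,0,0],"claw":0}])

```text
t: 10.5
eef_pos: [0.5621, 0.0528, 0.1207]
tool_rot: [0.803, 0.597, -0.0, -0.0]
contact_force: [0.0, 0.3, -0.7]
finger_gap: -0.0002
```

```bash
python3 look.py b1
```

```text
t 10.5 tcp mm fr [  8.9 -40.4] z 120.7 tooly yaw -16.75 zax [-0.001 -0.    -1.   ] F [ 0.03  0.3  -0.72] gap -0.0002 q [ 0.09  0.38 -0.21  0.99  0.    0.39]
top pts 98 [[-20.9, -50.5], [-11.5, -43.6], [17.1, -33.7]]
```

View pics/b1.png

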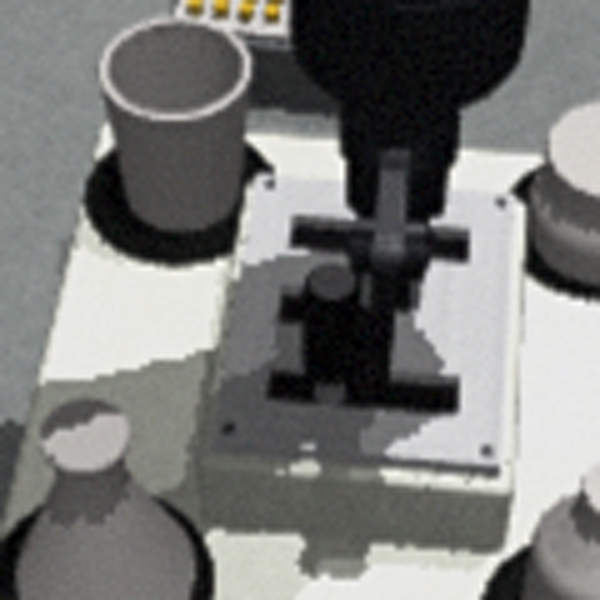

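Emit:
play_rows(targets=[{"rot":[0,0,0],"offset":[0,-0.4,0],"claw":0},{"rot":[0,0,0],"offset":[0,-0.4,0],"claw":0},{"rot":[0,0,0],"offset":[0,-0.3,0],"claw":0},{"rot":[0,0,0],"offset":[0,-0.1,0],"claw":0},{"rot":[0,0,0],"offset":[0,-0.1,0],"claw":0},{"rot":[0,0,0],"offset":[0,0,0],"claw":0},{"rot":[0,0,0],"offset":[0,0,0],"claw":0},{"rot":[0,0,0],"offset":[0,0,0],"claw":0}])

```text
t: 11.22
eef_pos: [0.5499, 0.0565, 0.1206]
tool_rot: [0.803, 0.597, -0.0, -0.0]
contact_force: [0.7, -0.6, -1.5]
finger_gap: 0.0001
```

```bash
python3 look.py b2
```

```text
t 11.22 tcp mm fr [ -3.9 -40.4] z 120.6 tooly yaw -16.75 zax [-0.  0. -1.] F [ 0.74 -0.62 -1.5 ] gap 0.0001 q [ 0.1   0.36 -0.24  0.97  0.    0.39]
top pts 98 [[-33.2, -50.8], [-23.3, -43.0], [4.7, -33.5]]
```

View pics/b2.png

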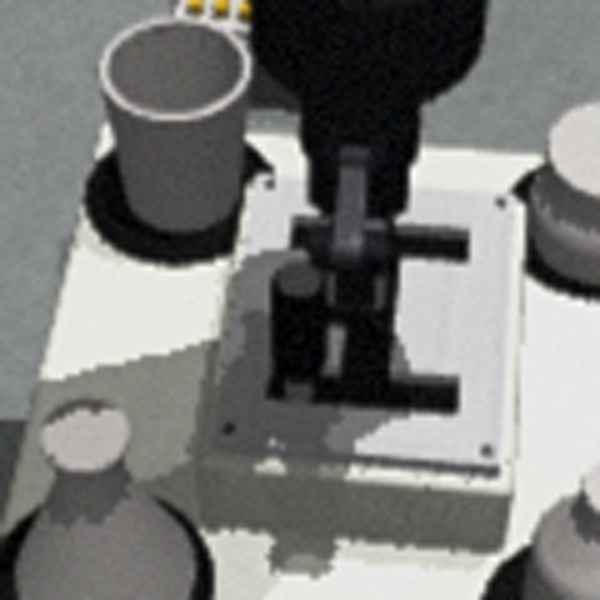

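Nearly home now, with low force. I'll continue in 1 mm steps until I feel the stop.

Emit:
play_rows(targets=[{"rot":[0,0,0],"offset":[0,-0.1,0],"claw":0},{"rot":[0,0,0],"offset":[0,-0.1,0],"claw":0},{"rot":[0,0,0],"offset":[0,0,0],"claw":0},{"rot":[0,0,0],"offset":[0,0,0],"claw":0},{"rot":[0,0,0],"offset":[0,0,0],"claw":0},{"rot":[0,0,0],"offset":[0,0,0],"claw":0},{"rot":[0,0,0],"offset":[0,0,0],"claw":0},{"rot":[0,0,0],"offset":[0,0,0],"claw":0}])

```text
t: 11.93
eef_pos: [0.5481, 0.0571, 0.1206]
tool_rot: [0.803, 0.597, -0.0, -0.0]
contact_force: [0.6, -0.9, -0.6]
finger_gap: 0.0003
```

```bash
python3 look.py b3
```

```text
t 11.93 tcp mm fr [ -5.7 -40.3] z 120.6 tooly yaw -16.75 zax [-0. -0. -1.] F [ 0.63 -0.9  -0.56] gap 0.0003 q [ 0.1   0.36 -0.24  0.97 -0.    0.4 ]
top pts 90 [[-34.7, -50.8], [-25.9, -43.4], [2.5, -32.9]]
```

Emit:
play_rows(targets=[{"rot":[0,0,0],"offset":[0,-0.1,0],"claw":0},{"rot":[0,0,0],"offset":[0,0,0],"claw":0},{"rot":[0,0,0],"offset":[0,-0.05,0],"claw":0},{"rot":[0,0,0],"offset":[0,0,0],"claw":0},{"rot":[0,0,0],"offset":[0,0,0],"claw":0},{"rot":[0,0,0],"offset":[0,0,0],"claw":0},{"rot":[0,0,0],"offset":[0,0,0],"claw":0},{"rot":[0,0,0],"offset":[0,0,0],"claw":0}])

```text
t: 12.65
eef_pos: [0.5469, 0.0575, 0.1206]
tool_rot: [0.803, 0.597, 0.0, 0.0]
contact_force: [2.6, -1.0, -1.1]
finger_gap: 0.0001
```

```bash
python3 look.py b4
```

```text
t 12.65 tcp mm fr [ -7.  -40.3] z 120.6 tooly yaw -16.75 zax [ 0. -0. -1.] F [ 2.58 -1.01 -1.08] gap 0.0001 q [ 0.1   0.35 -0.24  0.97 -0.    0.4 ]
top pts 97 [[-35.8, -49.8], [-26.8, -44.0], [0.5, -33.7]]
```

View pics/b4.png

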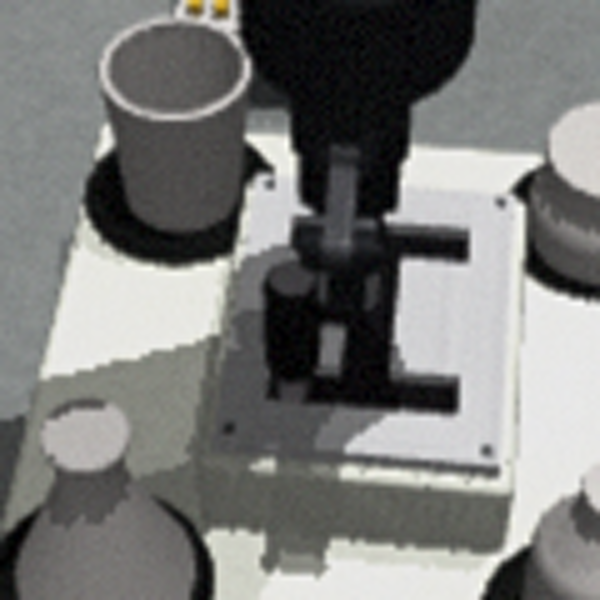

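Emit:
play_rows(targets=[{"rot":[0,0,0],"offset":[0,-0.05,0],"claw":0},{"rot":[0,0,0],"offset":[0,0,0],"claw":0},{"rot":[0,0,0],"offset":[0,0,0],"claw":0},{"rot":[0,0,0],"offset":[0,0,0],"claw":0},{"rot":[0,0,0],"offset":[0,0,0],"claw":0},{"rot":[0,0,0],"offset":[0,0,0],"claw":0},{"rot":[0,0,0],"offset":[0,0,0],"claw":0},{"rot":[0,0,0],"offset":[0,0,0],"claw":0}])

```text
t: 13.37
eef_pos: [0.5465, 0.0576, 0.1207]
tool_rot: [0.803, 0.597, 0.0, 0.0]
contact_force: [4.4, -1.2, -2.1]
finger_gap: 0.0002
```

```bash
python3 look.py b5
```

```text
t 13.37 tcp mm fr [ -7.4 -40.3] z 120.7 tooly yaw -16.75 zax [ 0. -0. -1.] F [ 4.42 -1.22 -2.07] gap 0.0002 q [ 0.11  0.35 -0.25  0.97 -0.    0.4 ]
top pts 93 [[-35.8, -51.3], [-26.7, -44.0], [0.5, -33.9]]
```

Emit:
play_rows(targets=[{"rot":[0,0,0],"offset":[0,0.5,0],"claw":0},{"rot":[0,0,0],"offset":[0,1.2,0],"claw":0},{"rot":[0,0,0],"offset":[0,0.3,-1],"claw":0},{"rot":[0,0,0],"offset":[0,0,-3],"claw":0},{"rot":[0,0,0],"offset":[0,0,-3],"claw":0},{"rot":[0,0,0],"offset":[0,0,-3],"claw":0},{"rot":[0,0,0],"offset":[0,0,-1],"claw":0},{"rot":[0,0,0],"offset":[0,0,0],"claw":0}])

```text
t: 14.08
eef_pos: [0.5664, 0.0524, 0.2335]
tool_rot: [0.802, 0.597, 0.002, 0.001]
contact_force: [-0.2, 0.2, -0.0]
finger_gap: -0.0003
```

Emit:
play_rows(targets=[{"rot":[0,0,0],"offset":[2,-2.4,0],"claw":0},{"rot":[0,0,0],"offset":[2,-2.4,0],"claw":0},{"rot":[0,0,0],"offset":[2,-2.4,0],"claw":0},{"rot":[0,0,0],"offset":[2,-2.4,0],"claw":0},{"rot":[0,0,0],"offset":[2,-2.4,0],"claw":0},{"rot":[0,0,0],"offset":[2,-2.4,0],"claw":0},{"rot":[0,0,0],"offset":[2,-2.4,0],"claw":0},{"rot":[0,0,0],"offset":[2,-2.4,0],"claw":0}])

```text
t: 14.75
eef_pos: [0.4247, 0.2607, 0.2284]
tool_rot: [0.803, 0.597, -0.002, -0.001]
contact_force: [0.2, -0.1, 1.1]
finger_gap: 0.0001
```

Emit:
play_rows(targets=[{"rot":[0,0,0],"offset":[2,-2.4,0],"claw":0},{"rot":[0,0,0],"offset":[2,-2.4,0],"claw":0},{"rot":[0,0,0],"offset":[2,-2.4,0],"claw":0},{"rot":[0,0,0],"offset":[2,-2.4,0],"claw":0},{"rot":[0,0,0],"offset":[2,-2.4,0],"claw":0},{"rot":[0,0,0],"offset":[2,-2.4,0],"claw":0},{"rot":[0,0,0],"offset":[0,0,0],"claw":0},{"rot":[0,0,0],"offset":[0,0,0],"claw":0}])

```text
t: 15.42
eef_pos: [0.3222, 0.4167, 0.2284]
tool_rot: [0.802, 0.598, -0.002, 0.001]
contact_force: [0.3, 0.2, 0.4]
finger_gap: -0.0003
```

Run:
```python
from h import *
import pickle
tcp()
p0=pickle.load(open("p0.pkl","rb"));o=[]
for n,c in (("side",(110,100,370,300)),("top",(130,90,390,290))):
    p=robot.get_image(n)
    o.append(cv2.resize(p["frame"][c[1]:c[3],c[0]:c[2],::-1],(400,308)))
    W,f,m=lever(p); t=f[W[:,2]>.143]
    print(n,"lever extents",(np.percentile(f,[2,98],0)*1e3).round(1).tolist(),"top mean",(t.mean(0)*1e3).round(1))
    W,_=world(p);W0,_=world(p0[n]); 
    F=fr(W)*1e3;F0=fr(W0)*1e3
    for nm,x,y in(("flask",-98,-108),("bottle",98,-108),("jar",98,108),("beaker",-98,108)):
        g=lambda W,F:F[(abs(F[...,0]-x)<55)&(abs(F[...,1]-y)<55)&(W[...,2]>.045)].mean(0).round(1)
        print(nm,g(W0,F0),g(W,F))
    b=[robot.recognise(p,"tipbox")]; print([(d["extent"],d["confidence"]) for d in b[0]][:1])
cv2.imwrite("pics/end.png",np.hstack(o))
```

```text
t 15.42 tcp mm fr [-325.7  238.9] z 228.4 tooly yaw -16.56 zax [-0.003 -0.004 -1.   ] F [0.31 0.17 0.45] gap -0.0003 q [ 0.91  0.26 -0.09  1.22  0.    1.2 ]
side lever extents [[-37.0, -50.7], [-18.0, -32.7]] top mean [-27.7 -41.4]
flask [ -86.2 -109. ] [ -86.  -109.1]
bottle [  84.8 -112.6] [  84.7 -112.7]
jar [95.3 90.1] [95.3 90.2]
beaker [-94.3 104.6] [-94.  104.4]
[([263.0, 135.3, 51.0, 39.5], 0.75)]
top lever extents [[-39.7, -48.4], [-21.0, -29.3]] top mean [-30.  -38.7]
flask [-94.5 -94.9] [-94.3 -94.7]
bottle [  79.1 -100.9] [  79.1 -101. ]
jar [88.4 98.4] [88.6 98.5]
beaker [-87.  107.5] [-87.  107.4]
[([166.6, 177.7, 54.1, 58.6], 0.79)]
```

View pics/end.png

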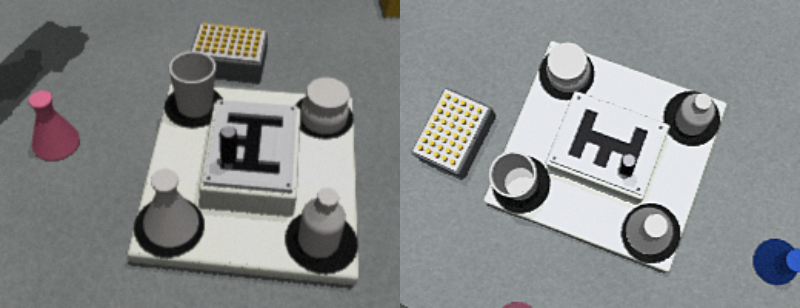

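The lever sits in the near-right slot at about (−28, −40) mm on the flask's corner, and nothing else has moved.

```bash
python3 -c "
from bench import robot
print(robot.hand_in())"
```

```text
the job is handed in; nothing more can be done
None
```

The stirrer's gear lever is in the near-right corner slot, which is the white flask's corner, and I've handed the job in. With the fingers shut, I pushed it out of park to the cross slot, right to the end of that slot, and then towards the near side until it met the stop.

**Lever position:** with the arm backed away, the side view put the lever at (−27.7, −41.4) mm and the top view at (−30.0, −38.7) mm. The target was (−28, −40). The two views differ by 2–3 mm, about what the 2 mm calibration allows.

**Forces:** the wrist force I read after each move stayed under about 5 N. It was highest when the lever met the stop at the end of its slot. I did not feel the stop at the end of the cross slot. That position was judged from the picture, and the lever then entered the corner slot without resistance.

**Vessels and tip box:** the vessels measured within 0.3 mm of their starting places in both views and look upright. For the tip box I only compared the detector's boxes from start and end, which agree to within a few pixels.

The job was handed in at about 15.5 s with the gripper clear of everything. The hand-in gives no verdict.

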